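Draw out a trailer stabiliser leg and lock it with its spring pin

TASK

Set the trailer's stabiliser leg two holes longer: pull its spring pin out by the red handle, turn the handle a quarter turn down into the rest notch so that the pin stays out by itself, and let go. With the pin parked, draw the foot out past the next hole, then turn the handle back upright so that the pin springs in again, and work the leg until the pin snaps fully home in the second hole out (drilled by eye, somewhere about 120 mm further than now). Leave the other things on the bench alone.

Things in the scene. Friction and masses are not known exactly. Their poses are not given: they have to be found in the camera images.
- drop_leg: The whole fixture, bolted to the bench: grey chassis rail (65 mm square, 320 mm long) with a galvanised square sleeve (50 x 50 mm, 250 mm long) on top. Origin on the bench under the pin; its y axis points along the leg, the way the foot comes out; x away from the pin's handle; z up. Leg axis 96 mm above the bench, over the origin. Sleeve spans y -150 to 100 mm, its top is 121 mm up.
- leg (a joint): How far the inner leg (40 mm square tube, 1.7 kg) is drawn out, m: 0 now, locked. Next hole at 0.060; the second hole out was drilled by eye, anywhere from 0.109 to 0.131, hidden in the sleeve; then 0.180, end stop 0.19. Friction 7 to 9 N: it stays where left. Hole 14 mm, pin 12 mm: 1 mm play each way when locked; the pin drops in only within 2 or 3 mm of a hole, else its nose rides on the tube.
- foot_top (a point): Middle of the top edge of the inner (sleeve-side) face of the foot plate, which moves with the leg: a square upright plate 110 x 110 mm, 8 mm thick, square to the leg, welded to the end of the tube. At the start 170 mm along y from the fixture's origin, 151 mm above the bench; 70 mm clear between sleeve end and plate; the tube's top (116 mm up) runs 35 mm below this edge.
- pin_axis (a point): Fixed point on the pin's axis, where the handle's bar crosses it when the pin is fully home: 84 mm from the leg's axis on the fixture's -x side, 96 mm above the bench. The pin runs along the fixture's x and is pulled out along -x.
- pin (a joint): How far the spring pin is pulled out, m: 0 fully home in a hole, about 0.011 when its nose rides on the tube between holes, 0.015 when parked, 0.020 needed to swing the handle over the corner between slot and notch, 0.028 end stop. Spring 8 N at home, 16 N at 0.020, 19 N at the stop.
- handle (a joint): Turn of the handle about the pin's axis, rad: 0 upright in the deep slot of the square collar (30 mm square, its corner 98 mm from the leg's axis), pi/2 level, pointing along the fixture's -y, in the rest notch (5 mm deep, where the spring holds it). It turns only that way, freely once pulled clear, and a stop is just past the notch.
- grip (a point): Middle of the red grip on the handle's bar, 60 mm from the pin's axis; the grip is a round bar 16 mm thick covering 34 to 80 mm from the axis (round end at 88 mm). Moves with the pin and the handle. At the start straight above the pin's axis, 156 mm above the bench.
- spray_can: Bystander: grey spray can, 66 mm diameter, 190 mm tall, standing beyond the leg. Origin under its base.
- spanner: Bystander: steel spanner, 200 mm long, lying beyond the leg.
- hammer: Bystander: hammer with wooden handle, 280 mm long, lying.
- wheel_hub: Bystander: dark steel wheel hub, 110 mm diameter, 60 mm tall.
- bolt_tub: Bystander: blue open tub, 100 mm diameter, 60 mm tall.
- cordless_drill: Bystander: yellow and black cordless drill lying on its side, about 260 mm long, 70 mm high.
- tape_measure: Bystander: black and yellow tape measure, 75 x 40 x 72 mm.

How it is judged:
On the way, in this order (a step that is already met when the one before it is completed fails the run):
1. the pin is parked: pulled out, handle turned down level in the rest notch, and let go (value of joint pin between 0.0135 and 0.0165 m and value of joint handle above 1.35 rad and contact force between the fingers and drop_leg below 0.5 N), for 0.3 s.
2. the leg is drawn out well past the next hole (63 mm or more) with the pin still parked (value of joint leg above 0.063 m and value of joint pin above 0.0135 m and value of joint handle above 1.35 rad), for 0.1 s.
At the end, for the whole second after the job is handed in: The leg is locked in the second hole out (106 to 134 mm further than at the start, wherever that hole is), the pin is fully home (within 2 mm) and the handle upright again (within 0.2 rad), all at rest and let go (value of joint leg between 0.106 and 0.134 m and value of joint pin below 0.002 m and value of joint handle below 0.2 rad and velocity of joint leg between -0.005 and 0.005 m/s); the robot touches nothing.
It fails at once if a bystander on the bench is shifted by more than 20 mm (distance of any of spray_can, spanner, hammer, wheel_hub, bolt_tub, cordless_drill, tape_measure from where it was at the start of the episode above 0.02 m).
It also fails if it takes over 72 s, if anything falls off the work surface, if the arm or the gripper's body presses on something with over 40 N, if the wrist force passes 120 N, or if a joint passes its speed limit or range.

ROBOT

A 6-joint arm with a two-finger parallel gripper is mounted at the origin on the work surface. World frame = base frame: x ahead of the robot, y to its left, z up, the work surface at z = 0. Lengths are in m, angles in rad, forces in N, time in s.
With the tool pointing down it reaches from about 0.425 to 0.95 m from the base axis. Payload 3.5 kg.
Tool frame: the origin (TCP) lies at the very end of the fingers, on their centre line; the grasp point (between the pads) lies behind it (ctrl.grasp_offset is the z of the grasp point in the tool frame, in m); z points along the fingers, x is the direction in which the jaws open and shut, and the axes are right-handed (so a half turn about z gives the same grasp; the last joint's range is limited). The gripper opens to 85 mm and grips with 20 to 120 N. Pads are 22 mm wide; open, the fingers measure 114 mm over their backs; the gripper's body (76 mm by 85 mm) begins 54 mm behind the grasp point. The pads swing forward as they close: fully open they stand 13 mm farther back than shut.
Start: joints at [-1.471, 0.286, 1.577, -0, 1.279, -0.15], TCP at [0.167, -0.654, 0.231] pointing down, gripper open.
Joint ranges: [-2.77, 2.77], [-0.9, 2.22], [0.21, 2.48], [-1.53, 4.67], [0.24, 2.81], [-2.84, 2.84]. Speed limits (rad/s): [2.79, 2.79, 3.14, 3.14, 3.14, 3.14].

INTERFACE

Orientations are given as a unit quaternion [x, y, z, w].
In Python, from plant import ctrl gives the robot as it stands.
- The arm moves only by the shell command python3 -m jog 'ROWS' [FORCE]. ROWS is JSON, a list of rows, each an object with "grip": the closure, from 0 (fully open) to 1 (shut); "xyz": the shift along the tool's x, y, z in m, a list of three; "dr": the turn, a rotation vector about the tool's x, y, z in rad, a list of three. A call has 1 to 12 rows; each row is the pose to reach, as a shift and turn from the pose commanded when the call began, along the tool's axes at that moment; what a row does not reach only later rows make up. A row lasts 1/12 s, in which the tool goes at most 41.7 mm and 7.16 degrees, less where a joint would pass 70% of its speed; a pose out of reach is approached as far as the arm can. A call with a gripper value outside its range is refused whole. The fingers move at their own pace and stop on an object; FORCE is the grip in N (left out, the last holds). Time passes only in rows, so rows that repeat a pose let the fingers close. It gives the time, the measured TCP pose, the force and the opening at its end, in the units of the state.
- ctrl.get_state(): the state, without advancing time (a new reading comes with each control period).
- ctrl.read_camera(name): name is "scene" or "top" or "wrist"; returns the picture (420x560x3 uint8, red, green, blue); there is no depth.
- ctrl.get_calibration(name): a dict with "mtx" (3x3 intrinsics, pixels), "R" (3x3) and "t" (3): a world point X has camera coordinates R X + t; the wrist camera has in their place "hand_eye" (4x4, takes a point from camera to tool coordinates, whose origin is the TCP and whose axes are the tool frame's). Camera axes: x right, y down, z forward; pixel columns grow to the right and rows downward; lengths in m; the calibration is good to about 2 mm. The wrist camera is an equidistant fisheye: a pixel r from the principal point sees the ray r / f radians off the axis. A picture is of the moment at which its call begins: read the wrist's pose just before it. get_calibration takes no time and is no camera call.
- ctrl.sign_off(): hands the job in, once; it reports no verdict.
The state is a dict: "time": time; "qpos": joint angles; "dq": joint speeds; "joint_efforts": joint torques, N m; "eef_pos": TCP position; "tcp_rot": TCP orientation; "contact_force": force on the tool from outside, world axes, zero at the start; "wrist_torque": the same for the moment, N m; "opening": opening from 0.0 (shut) to 1.0 (fully open).
Only numpy, scipy, OpenCV 4.12 (cv2) and the standard library are available. Lean on these libraries where they do the work, as an engineer would, in place of code of your own. Each camera call takes 0.05 s, during which the arm holds its last target.

## Working session

There is one attempt and no reset: what is moved stays moved. The work goes in short steps, Python scripts to look and compute and a shell command to move; the robot and the scene stay as the last step left them, time stands still between calls to the robot, and variables do not carry over. Pictures are saved under pics/ and viewed, and the job is handed in when it is done.

```bash
ls; mkdir -p pics
python3 - <<'E'
from plant import ctrl
import cv2
for n in ["scene","top","wrist"]:
    s=ctrl.get_state()
    im=ctrl.read_camera(n); cv2.imwrite(f"pics/{n}0.png",im[:,:,::-1])
    c=ctrl.get_calibration(n); print(n,{k:(v.round(4).tolist() if hasattr(v,'round') else v) for k,v in c.items()})
print(s, ctrl.grasp_offset)
E
```

```text
pics
scene {'mtx': [[431.3433, 0.0, 274.9723], [0.0, 431.3433, 214.2104], [0.0, 0.0, 1.0]], 'R': [[-0.5261, 0.8504, -0.0029], [0.7331, 0.4518, -0.5084], [-0.4311, -0.2696, -0.8611]], 't': [0.3079, -0.352, 1.5869]}
top {'mtx': [[541.0377, 0.0, 280.6541], [0.0, 541.0377, 211.3122], [0.0, 0.0, 1.0]], 'R': [[0.0281, -0.9996, 0.0101], [-0.9928, -0.0291, -0.1164], [0.1167, -0.0067, -0.9931]], 't': [-0.0285, 0.573, 1.6919]}
wrist {'mtx': [[325.1923, 0.0, 273.8204], [0.0, 325.1923, 209.6491], [0.0, 0.0, 1.0]], 'hand_eye': [[1.0, 0.0005, 0.0003, 0.0002], [-0.0006, 0.9523, 0.3051, -0.0777], [-0.0001, -0.3051, 0.9523, -0.1419], [0.0, 0.0, 0.0, 1.0]]}
{'time': 0.1, 'qpos': array([-1.47099111e+00,  2.87133545e-01,  1.57804176e+00,  5.55646542e-05,
        1.27860709e+00, -1.49996540e-01]), 'dq': array([ 0.00112584, -0.00212539, -0.0033231 ,  0.00024696,  0.00065322,
       -0.00018426]), 'joint_efforts': array([ 8.69623218e-04, -4.07295227e+01, -2.93700975e+01, -1.48509862e-04,
        3.38745951e-03,  4.20023824e-06]), 'eef_pos': array([ 0.16685167, -0.65343582,  0.23004181]), 'tcp_rot': array([ 7.89681839e-01, -6.13515602e-01, -7.35247757e-04, -8.11701922e-04]), 'contact_force': array([ 0.49089577,  0.29501013, -0.1123682 ]), 'wrist_torque': array([-0.01232436,  0.04487928,  0.01594086]), 'opening': 1.0018354259962674} -0.0187
```

View pics/scene0.png

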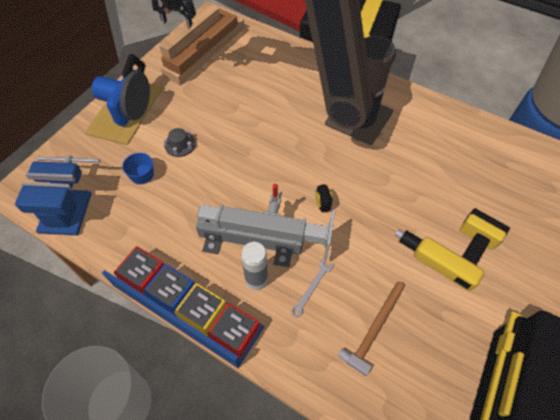

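View pics/top0.png

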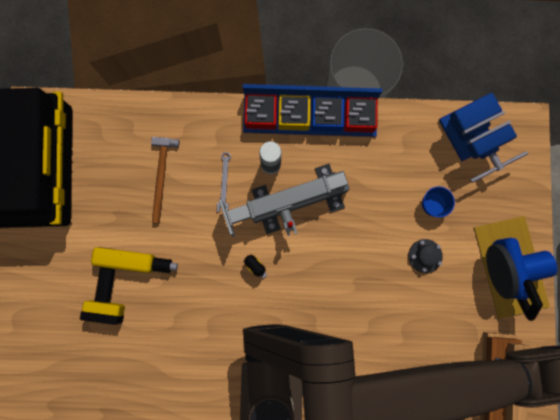

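View pics/wrist0.png

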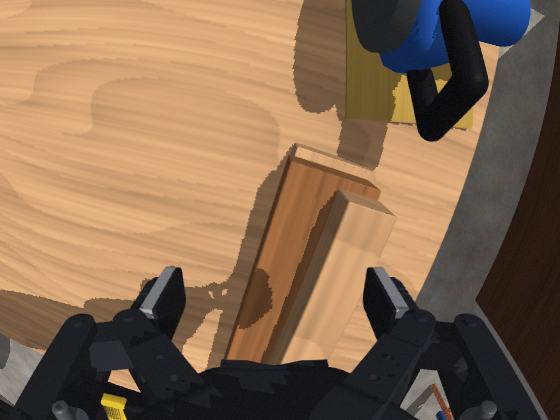

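Scene: the foot plate is at about (325,230) and the red handle at (275,190), on the robot side. Top: the foot is at about (228,218), the handle at (291,225), and the spanner lies against the foot's far side. I'll enlarge this for corner measurement.

Run:
```python
import cv2
a=cv2.imread("pics/top0.png")[130:280,200:360]; cv2.imwrite("pics/top0c.png",cv2.resize(a,None,fx=4,fy=4,interpolation=cv2.INTER_CUBIC)[:600])
a=cv2.imread("pics/scene0.png")[165:285,185:345]; cv2.imwrite("pics/scene0c.png",cv2.resize(a,None,fx=5,fy=5,interpolation=cv2.INTER_CUBIC))
```

```text
(no output)
```

View pics/top0c.png

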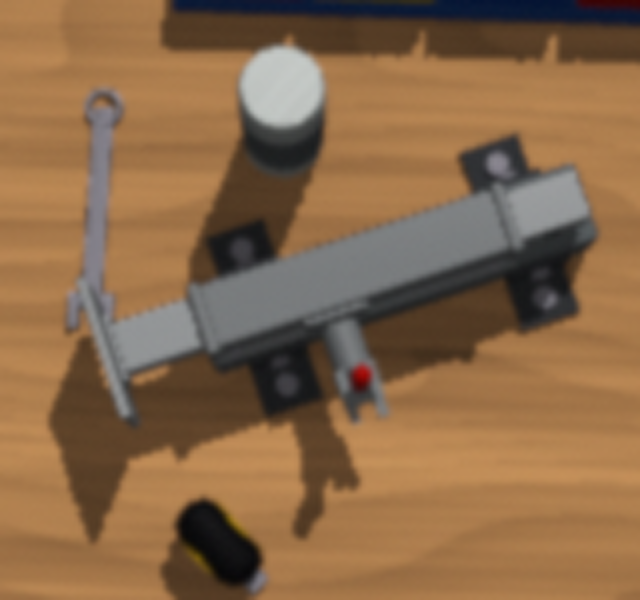

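View pics/scene0c.png

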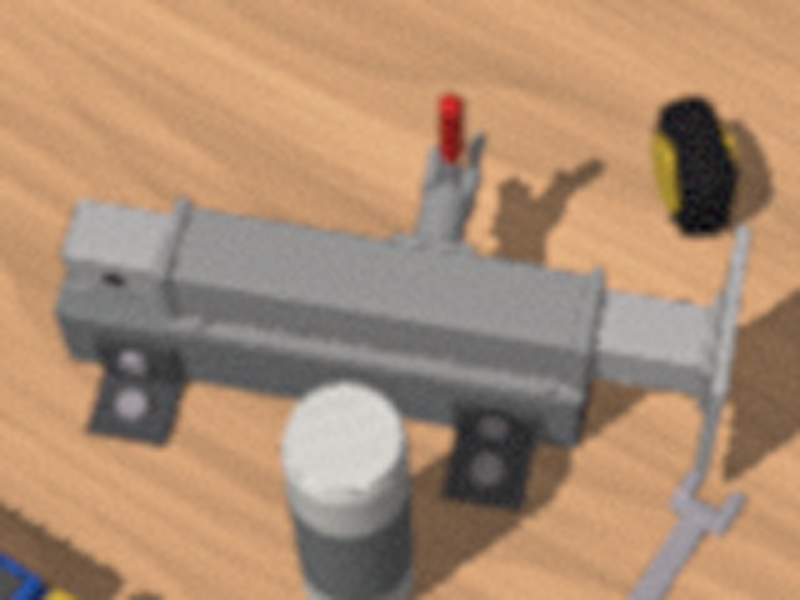

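```bash
cat > h.py <<'E'
import numpy as np, cv2
from plant import ctrl
from scipy.spatial.transform import Rotation as R
def ray(n,uv):
    c=ctrl.get_calibration(n); d=c['R'].T@np.linalg.inv(c['mtx'])@np.array([*uv,1.]); return -c['R'].T@c['t'],d
def plane(n,uv,z):
    o,d=ray(n,uv); return o+d*(z-o[2])/d[2]
def tri(a,b):
    A=np.zeros((3,3));B=np.zeros(3)
    for o,d in(a,b):
        d=d/np.linalg.norm(d);P=np.eye(3)-np.outer(d,d);A+=P;B+=P@o
    return np.linalg.solve(A,B)
def red(im,box=None):
    h=im.astype(int); m=((h[:,:,0]>110)&(h[:,:,1]<60)&(h[:,:,2]<60)).astype(np.uint8)
    if box is not None:
        k=np.zeros_like(m);k[box[1]:box[3],box[0]:box[2]]=1;m*=k
    ys,xs=np.nonzero(m); return xs,ys
E
python3 - <<'E'
from h import *
np.set_printoptions(precision=4,suppress=True)
T=lambda x,y:(200+(x+.5)/4-.5,130+(y+.5)/4-.5)
S=lambda x,y:(185+(x+.5)/5-.5,165+(y+.5)/5-.5)
for nm,p,z in [("ffar",(192,292),.121),("fnear",(217,352),.121),("bnear",(518,248),.121),("bfar",(494,188),.121),("plate far",(86,284),.151),("plate near",(132,415),.151),("redtop",(361,371),.184)]:
    print(nm,plane("top",T(*p),z))
for nm,p,z in [("redtop",(451,98),.184),("plate near",(742,230),.151),("sl fnear",(600,270),.121),("sl bnear",(185,202),.121),("ffar",(585,372),.121)]:
    print("scene",nm,plane("scene",S(*p),z))
a=cv2.imread("pics/top0.png")[:,:,::-1];b=cv2.imread("pics/scene0.png")[:,:,::-1]
xa,ya=red(a,(270,200,310,250));xb,yb=red(b,(260,175,290,205))
print(len(xa),xa.mean(),ya.mean(),len(xb),xb.mean(),yb.mean(),yb.min(),yb.max())
print(tri(ray("top",(xa.mean(),ya.mean())),ray("scene",(xb.mean(),yb.mean()))))
print(tri(ray("top",T(361,371)),ray("scene",S(451,98))))
E
```

```text
ffar [0.5869 0.0893 0.121 ]
fnear [0.5418 0.0689 0.121 ]
bnear [ 0.6279 -0.1572  0.121 ]
bfar [ 0.6737 -0.138   0.121 ]
plate far [0.5866 0.1666 0.151 ]
plate near [0.4901 0.1287 0.151 ]
redtop [ 0.5244 -0.0387  0.184 ]
scene redtop [ 0.5179 -0.0415  0.184 ]
scene plate near [0.4893 0.1327 0.151 ]
scene sl fnear [0.5377 0.0706 0.121 ]
scene sl bnear [ 0.6248 -0.1578  0.121 ]
scene ffar [0.5989 0.0959 0.121 ]
12 290.1666666666667 223.0 35 274.8857142857143 190.45714285714286 185 196
[ 0.5241 -0.039   0.1624]
[ 0.5234 -0.0383  0.1932]
```

```bash
cat >> h.py <<'E'
O=np.array([.5985,-.0105,0]); XF=np.array([.933,.360,0]); XF/=np.linalg.norm(XF); YF=np.array([-XF[1],XF[0],0])
def fx(x,y,z): return O+x*XF+y*YF+np.array([0,0,z])
def to(pos,jaw):
    """pos world of TCP, jaw dir world; tool down. prints shift and turn"""
    s=ctrl.get_state(); R0=R.from_quat(s['tcp_rot']).as_matrix(); best=None
    for sg in(1,-1):
        x=sg*jaw; z=np.array([0,0,-1.]); y=np.cross(z,x); Rt=np.c_[x,y,z]
        dr=R.from_matrix(R0.T@Rt).as_rotvec()
        print("t",round(s['time'],2),"xyz",(R0.T@(pos-s['eef_pos'])).round(4).tolist(),"dr",dr.round(4).tolist(),"q6+",s['qpos'].round(2)[[0,5]])
def st():
    s=ctrl.get_state(); d=s['eef_pos']-O
    print("t",round(s['time'],2),"fix",np.round([d@XF,d@YF,d[2]],4),"Ff",np.round([s['contact_force']@XF,s['contact_force']@YF,s['contact_force'][2]],1),"open",round(s['opening'],3))
E
python3 -c "
from h import *
to(fx(-.084,0,.26),XF)"
```

```text
t 0.15 xyz [-0.5065, -0.4938, -0.0287] dr [-0.0018, 0.0011, -1.6893] q6+ [-1.47 -0.15]
t 0.15 xyz [-0.5065, -0.4938, -0.0287] dr [0.0011, 0.0018, 1.4523] q6+ [-1.47 -0.15]
```

```bash
python3 -m jog '[{"grip":0,"xyz":[-0.04,-0.04,-0.06],"dr":[0,0,-0.12]},{"grip":0,"xyz":[-0.08,-0.08,-0.06],"dr":[0,0,-0.24]},{"grip":0,"xyz":[-0.11,-0.11,-0.06],"dr":[0,0,-0.36]},{"grip":0,"xyz":[-0.14,-0.135,-0.06],"dr":[0,0,-0.48]},{"grip":0,"xyz":[-0.17,-0.16,-0.06],"dr":[0,0,-0.6]},{"grip":0,"xyz":[-0.2,-0.19,-0.06],"dr":[0,0,-0.72]},{"grip":0,"xyz":[-0.23,-0.22,-0.06],"dr":[0,0,-0.84]},{"grip":0,"xyz":[-0.26,-0.25,-0.06],"dr":[0,0,-0.96]},{"grip":0,"xyz":[-0.29,-0.28,-0.06],"dr":[0,0,-1.08]},{"grip":0,"xyz":[-0.32,-0.31,-0.06],"dr":[0,0,-1.2]},{"grip":0,"xyz":[-0.35,-0.34,-0.06],"dr":[0,0,-1.32]},{"grip":0,"xyz":[-0.38,-0.37,-0.06],"dr":[0,0,-1.44]}]'; python3 -c "
from h import *
to(fx(-.084,0,.25),XF)"
```

```text
time: 1.15
eef_pos: [0.408, -0.2326, 0.2912]
tcp_rot: [0.998, 0.062, 0.0, 0.0]
contact_force: [0.6, -0.9, -0.3]
opening: 0.999
t 1.15 xyz [0.1351, -0.1765, 0.0412] dr [0.0002, -0.0002, -0.2437] q6+ [-0.73 -0.86]
t 1.15 xyz [0.1351, -0.1765, 0.0412] dr [-0.0003, -0.0003, 2.8979] q6+ [-0.73 -0.86]
```

```bash
python3 -m jog '[{"grip":0,"xyz":[0.032,-0.042,0.01],"dr":[0,0,-0.06]},{"grip":0,"xyz":[0.064,-0.084,0.02],"dr":[0,0,-0.12]},{"grip":0,"xyz":[0.096,-0.126,0.03],"dr":[0,0,-0.18]},{"grip":0,"xyz":[0.12,-0.157,0.041],"dr":[0,0,-0.24]},{"grip":0,"xyz":[0.135,-0.1765,0.041],"dr":[0,0,-0.2437]},{"grip":0,"xyz":[0.135,-0.1765,0.041],"dr":[0,0,-0.2437]},{"grip":0,"xyz":[0.135,-0.1765,0.041],"dr":[0,0,-0.2437]}]'; python3 -c "
from h import *
to(fx(-.084,0,.1373),XF);st()
im=ctrl.read_camera('wrist');cv2.imwrite('pics/w1.png',im[:,:,::-1])"
```

```text
time: 1.73
eef_pos: [0.5211, -0.0399, 0.2489]
tcp_rot: [0.983, 0.183, -0.001, -0.001]
contact_force: [-0.6, 0.2, -0.8]
opening: 1.002
t 1.73 xyz [-0.0011, 0.0006, 0.1116] dr [-0.0023, 0.0013, -0.0006] q6+ [-0.27 -0.64]
t 1.73 xyz [-0.0011, 0.0006, 0.1116] dr [0.002, 0.0036, 3.141] q6+ [-0.27 -0.64]
t 1.73 fix [-0.0828  0.0004  0.2489] Ff [-0.5  0.4 -0.8] open 1.002
```

View pics/w1.png

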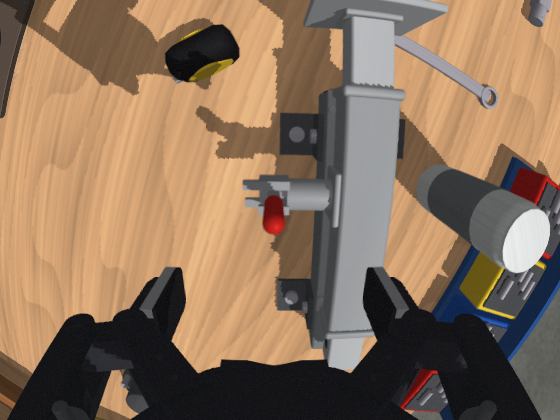

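The wrist view shows the red grip's top at about (273,226), between the fingers. The sleeve runs upward and is well aligned with the tool's y. I'll check the grip position numerically.

```bash
cat >> h.py <<'E'
def wray(uv,s):
    c=ctrl.get_calibration('wrist');m=c['mtx'];v=np.array([(uv[0]-m[0,2])/m[0,0],(uv[1]-m[1,2])/m[1,1]]);r=np.hypot(*v)
    d=np.array([*(v/r*np.sin(r)),np.cos(r)]) if r>0 else np.array([0,0,1.]);H=c['hand_eye'];Rt=R.from_quat(s['tcp_rot']).as_matrix()
    return s['eef_pos']+Rt@H[:3,3],Rt@H[:3,:3]@d
def wpl(uv,s,z):
    o,d=wray(uv,s);p=o+d*(z-o[2])/d[2]-O;return np.round([p@XF,p@YF,p[2]],4)
E
python3 -c "
from h import *
s=ctrl.get_state()
print(wpl((273,224),s,.18),wpl((273,200),s,.13)); print(wpl((405,92),s,.121),wpl((332,86),s,.121),wpl((310,334),s,.121),wpl((390,8),s,.151))"
```

```text
[-0.085  -0.0012  0.18  ] [-0.0852  0.0017  0.13  ]
[0.0282 0.0963 0.121 ] [-0.0366  0.097   0.121 ] [-0.0464 -0.1479  0.121 ] [0.0039 0.1606 0.151 ]
```

```bash
python3 -m jog '[{"grip":0,"xyz":[-0.001,0,0.035],"dr":[0,0,0]},{"grip":0,"xyz":[-0.001,0,0.07],"dr":[0,0,0]},{"grip":0,"xyz":[-0.001,0,0.095],"dr":[0,0,0]},{"grip":0,"xyz":[-0.001,0,0.11],"dr":[0,0,0]},{"grip":0.5,"xyz":[-0.001,0,0.111],"dr":[0,0,0]},{"grip":1,"xyz":[-0.001,0,0.111],"dr":[0,0,0]},{"grip":1,"xyz":[-0.001,0,0.111],"dr":[0,0,0]},{"grip":1,"xyz":[-0.001,0,0.111],"dr":[0,0,0]},{"grip":1,"xyz":[-0.001,0,0.111],"dr":[0,0,0]},{"grip":1,"xyz":[-0.001,0,0.111],"dr":[0,0,0]},{"grip":1,"xyz":[-0.001,0,0.111],"dr":[0,0,0]}]' 50; python3 -c "
from h import *
st()
im=ctrl.read_camera('wrist');cv2.imwrite('pics/w2.png',im[:,:,::-1])"
```

```text
time: 2.7
eef_pos: [0.522, -0.0437, 0.1411]
tcp_rot: [0.984, 0.18, 0.003, 0.001]
contact_force: [4.3, 1.9, 0.1]
opening: 0.176
t 2.7 fix [-0.0833 -0.0034  0.1411] Ff [4.7 0.2 0.1] open 0.176
```

View pics/w2.png

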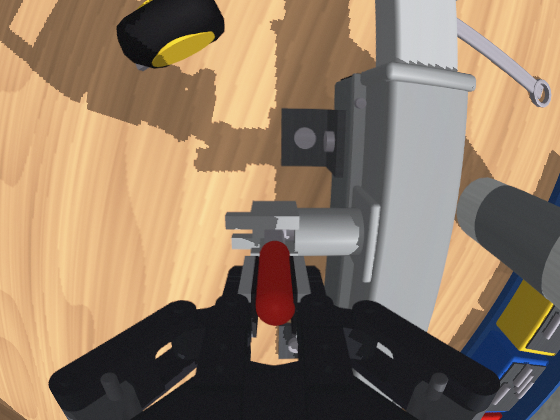

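The fingers hold the bar (opening 0.176, about 15 mm). Pull next.

```bash
python3 -m jog '[{"grip":1,"xyz":[-0.006,0,0],"dr":[0,0,0]},{"grip":1,"xyz":[-0.012,0,0],"dr":[0,0,0]},{"grip":1,"xyz":[-0.018,0,0],"dr":[0,0,0]},{"grip":1,"xyz":[-0.024,0,0],"dr":[0,0,0]},{"grip":1,"xyz":[-0.025,0,0],"dr":[0,0,0]},{"grip":1,"xyz":[-0.025,0,0],"dr":[0,0,0]}]' 60; python3 -c "
from h import *
st();print(ctrl.get_state()['wrist_torque'])
im=ctrl.read_camera('wrist');cv2.imwrite('pics/w3.png',im[:,:,::-1])"
```

```text
time: 3.25
eef_pos: [0.501, -0.0516, 0.1411]
tcp_rot: [0.984, 0.179, 0.008, 0.0]
contact_force: [15.0, 6.3, -5.7]
opening: 0.165
t 3.25 fix [-0.1057 -0.0032  0.1411] Ff [16.3  0.5 -5.7] open 0.165
[ 0.91805837 -2.0289559  -0.0403164 ]
```

View pics/w3.png

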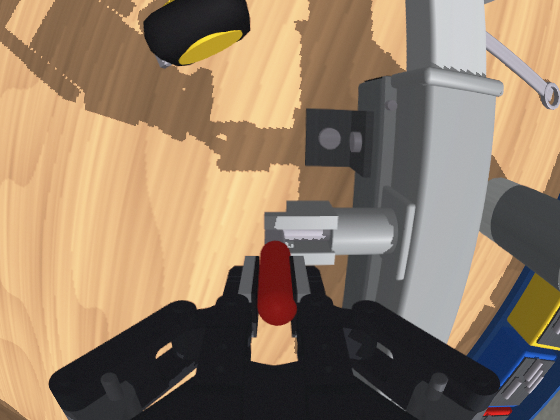

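```bash
python3 -m jog '[{"grip":1,"xyz":[-0.0025,0,0],"dr":[0,0,0]},{"grip":1,"xyz":[-0.0025,0.0104,0.0009],"dr":[0,0,0]},{"grip":1,"xyz":[-0.0025,0.0205,0.0036],"dr":[0,0,0]},{"grip":1,"xyz":[-0.0025,0.03,0.008],"dr":[0,0,0]},{"grip":1,"xyz":[-0.0025,0.0386,0.014],"dr":[0,0,0]},{"grip":1,"xyz":[-0.0025,0.046,0.0214],"dr":[0,0,0]},{"grip":1,"xyz":[-0.0025,0.052,0.03],"dr":[0,0,0]},{"grip":1,"xyz":[-0.0025,0.0564,0.0395],"dr":[0,0,0]}]' 60; python3 -c "
from h import *
st();print(ctrl.get_state()['wrist_torque'])
im=ctrl.read_camera('wrist');cv2.imwrite('pics/w4.png',im[:,:,::-1])"
```

```text
time: 3.97
eef_pos: [0.5223, -0.1063, 0.1051]
tcp_rot: [0.984, 0.179, 0.011, 0.002]
contact_force: [14.1, 7.0, 7.2]
opening: 0.166
t 3.97 fix [-0.1055 -0.0619  0.1051] Ff [15.7  1.4  7.2] open 0.166
[ 1.38817773 -2.01226657 -0.10862651]
```

View pics/w4.png

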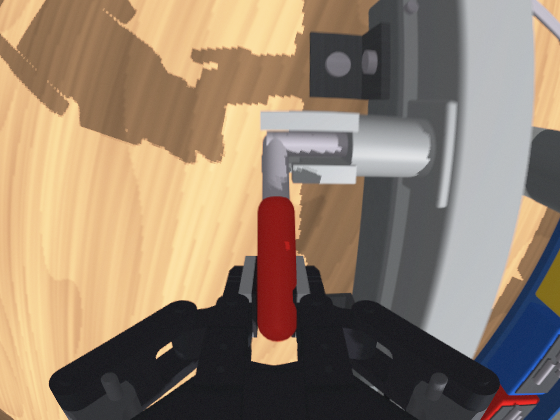

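The bar has swung to about 70° and is clear of the collar. I'll finish the turn and then ease it into the notch.

```bash
python3 -m jog '[{"grip":1,"xyz":[0,0.002,0.01],"dr":[0,0,0]},{"grip":1,"xyz":[0,0.003,0.02],"dr":[0,0,0]},{"grip":1,"xyz":[0,0.003,0.026],"dr":[0,0,0]},{"grip":1,"xyz":[0,0.003,0.027],"dr":[0,0,0]},{"grip":1,"xyz":[0.004,0.003,0.027],"dr":[0,0,0]},{"grip":1,"xyz":[0.008,0.003,0.027],"dr":[0,0,0]},{"grip":1,"xyz":[0.008,0.003,0.027],"dr":[0,0,0]}]' 60; python3 -c "
from h import *
st();print(ctrl.get_state()['wrist_torque'])
im=ctrl.read_camera('wrist');cv2.imwrite('pics/w5.png',im[:,:,::-1])"
```

```text
time: 4.6
eef_pos: [0.5294, -0.108, 0.0777]
tcp_rot: [0.984, 0.18, 0.008, 0.004]
contact_force: [8.2, -1.1, 2.9]
opening: 0.165
t 4.6 fix [-0.0995 -0.0661  0.0777] Ff [ 7.2 -4.   2.9] open 0.165
[ 0.10105556 -1.21990237 -0.57025607]
```

View pics/w5.png

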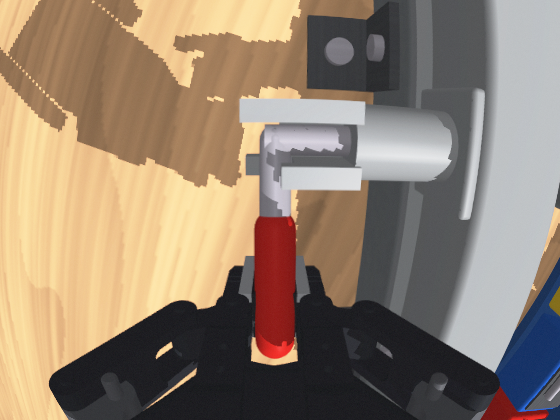

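```bash
python3 -m jog '[{"grip":1,"xyz":[0.002,0,0],"dr":[0,0,0]},{"grip":1,"xyz":[0.002,0,0],"dr":[0,0,0]},{"grip":0.6,"xyz":[0.002,0,0],"dr":[0,0,0]},{"grip":0.3,"xyz":[0.002,0,0],"dr":[0,0,0]},{"grip":0.3,"xyz":[0.002,0,0],"dr":[0,0,0]},{"grip":0.3,"xyz":[0.002,0,-0.005],"dr":[0,0,0]},{"grip":0.3,"xyz":[0.002,0,-0.02],"dr":[0,0,0]},{"grip":0.3,"xyz":[0.002,0,-0.05],"dr":[0,0,0]},{"grip":0.3,"xyz":[0.002,0,-0.09],"dr":[0,0,0]},{"grip":0.3,"xyz":[0.002,0,-0.09],"dr":[0,0,0]},{"grip":0.3,"xyz":[0.002,0,-0.09],"dr":[0,0,0]}]' 60; python3 -c "
from h import *
st()
im=ctrl.read_camera('wrist');cv2.imwrite('pics/w6.png',im[:,:,::-1])"
```

```text
time: 5.57
eef_pos: [0.526, -0.1061, 0.1662]
tcp_rot: [0.984, 0.181, 0.003, 0.002]
contact_force: [-0.9, -0.2, -1.0]
opening: 0.701
t 5.57 fix [-0.102  -0.0631  0.1662] Ff [-0.9  0.1 -1. ] open 0.701
```

View pics/w6.png

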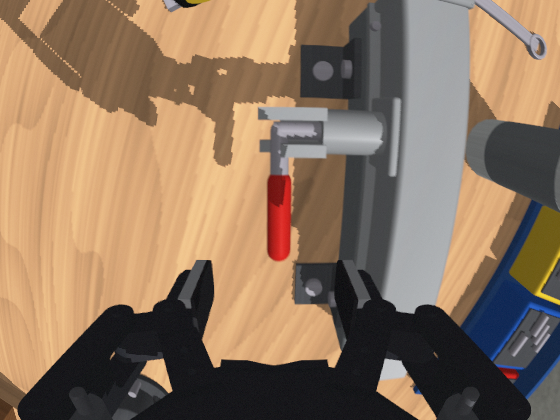

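Parked: the bar is level, pointing along -y and sitting behind the collar's notch. Next, the foot plate.

```bash
python3 -c "
from h import *
s=ctrl.get_state();print(wpl((279,215),s,.096), s['qpos'].round(2))
to(fx(0,.174,.22),YF)"
```

```text
[-0.0999 -0.0552  0.096 ] [-0.39  0.04  1.98 -0.    1.11 -0.75]
t 5.62 xyz [0.1019, -0.2366, -0.0563] dr [0.0018, 0.0001, -1.5761] q6+ [-0.39 -0.75]
t 5.62 xyz [0.1019, -0.2366, -0.0563] dr [0.0001, -0.0018, 1.5655] q6+ [-0.39 -0.75]
```

```bash
python3 -m jog '[{"grip":0.3,"xyz":[0,-0.01,-0.035],"dr":[0,0,-0.12]},{"grip":0.3,"xyz":[0.015,-0.035,-0.056],"dr":[0,0,-0.24]},{"grip":0.3,"xyz":[0.03,-0.065,-0.07],"dr":[0,0,-0.36]},{"grip":0.3,"xyz":[0.045,-0.1,-0.07],"dr":[0,0,-0.48]},{"grip":0.3,"xyz":[0.06,-0.135,-0.07],"dr":[0,0,-0.6]},{"grip":0.3,"xyz":[0.075,-0.17,-0.07],"dr":[0,0,-0.72]},{"grip":0.3,"xyz":[0.09,-0.205,-0.07],"dr":[0,0,-0.84]},{"grip":0.3,"xyz":[0.102,-0.2366,-0.07],"dr":[0,0,-0.96]},{"grip":0.3,"xyz":[0.102,-0.2366,-0.07],"dr":[0,0,-1.08]},{"grip":0.3,"xyz":[0.102,-0.2366,-0.07],"dr":[0,0,-1.2]},{"grip":0.3,"xyz":[0.102,-0.2366,-0.07],"dr":[0,0,-1.32]},{"grip":0.3,"xyz":[0.102,-0.2366,-0.07],"dr":[0,0,-1.44]}]'; python3 -m jog '[{"grip":0.3,"xyz":[0,0,0],"dr":[0,0,-0.12]},{"grip":0.3,"xyz":[0,0,0],"dr":[0,0,-0.136]},{"grip":0.3,"xyz":[0,0,0],"dr":[0,0,-0.136]}]' ; python3 -c "
from h import *
st();to(fx(0,.174,.124),YF);np.savez('s7',**{k:v for k,v in ctrl.get_state().items()})
im=ctrl.read_camera('wrist');cv2.imwrite('pics/w7.png',im[:,:,::-1])"
```

```text
time: 6.62
eef_pos: [0.5344, 0.1523, 0.2302]
tcp_rot: [0.618, 0.786, -0.002, -0.002]
contact_force: [-0.0, 0.2, -0.0]
opening: 0.702
time: 6.87
eef_pos: [0.5349, 0.1518, 0.2309]
tcp_rot: [0.567, 0.824, -0.001, -0.001]
contact_force: [-0.1, 0.4, 0.1]
opening: 0.701
t 6.87 fix [-0.0009  0.1743  0.2309] Ff [0.1 0.4 0.1] open 0.701
t 6.87 xyz [-0.0004, 0.0013, 0.1069] dr [-0.0035, -0.0009, -0.0024] q6+ [ 0.09 -1.84]
t 6.87 xyz [-0.0004, 0.0013, 0.1069] dr [-0.0014, 0.0055, 3.1391] q6+ [ 0.09 -1.84]
```

View pics/w7.png

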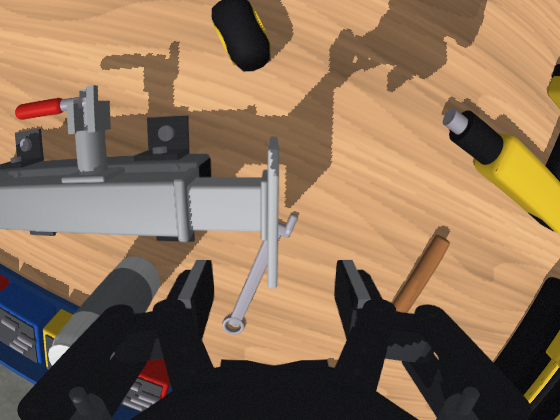

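The plate edge at column ~272 is centred between the fingers, and the handle at the upper left stays level. Descend and clamp.

```bash
python3 -m jog '[{"grip":0.3,"xyz":[0,0.001,0.035],"dr":[0,0,0]},{"grip":0.3,"xyz":[0,0.001,0.07],"dr":[0,0,0]},{"grip":0.3,"xyz":[0,0.001,0.095],"dr":[0,0,0]},{"grip":0.3,"xyz":[0,0.001,0.105],"dr":[0,0,0]},{"grip":0.6,"xyz":[0,0.001,0.105],"dr":[0,0,0]},{"grip":1,"xyz":[0,0.001,0.105],"dr":[0,0,0]},{"grip":1,"xyz":[0,0.001,0.105],"dr":[0,0,0]},{"grip":1,"xyz":[0,0.001,0.105],"dr":[0,0,0]},{"grip":1,"xyz":[0,0.001,0.105],"dr":[0,0,0]},{"grip":1,"xyz":[0,0.001,0.105],"dr":[0,0,0]}]' 80; python3 -c "
from h import *
st()"
```

```text
time: 7.75
eef_pos: [0.5384, 0.1523, 0.1304]
tcp_rot: [0.566, 0.824, 0.001, 0.002]
contact_force: [-0.5, -1.2, 5.8]
opening: 0.078
t 7.75 fix [0.0026 0.1735 0.1304] Ff [-0.9 -0.9  5.8] open 0.078
```

```bash
python3 -m jog '[{"grip":1,"xyz":[0.004,0,0],"dr":[0,0,0]},{"grip":1,"xyz":[0.01,0,0],"dr":[0,0,0]},{"grip":1,"xyz":[0.018,0,0],"dr":[0,0,0]},{"grip":1,"xyz":[0.026,0,0],"dr":[0,0,0]},{"grip":1,"xyz":[0.034,0,0],"dr":[0,0,0]},{"grip":1,"xyz":[0.042,0,0],"dr":[0,0,0]},{"grip":1,"xyz":[0.05,0,0],"dr":[0,0,0]},{"grip":1,"xyz":[0.058,0,0],"dr":[0,0,0]},{"grip":1,"xyz":[0.066,0,0],"dr":[0,0,0]},{"grip":1,"xyz":[0.074,0,0],"dr":[0,0,0]},{"grip":1,"xyz":[0.082,0,0],"dr":[0,0,0]},{"grip":1,"xyz":[0.084,0,0],"dr":[0,0,0]}]' 80; python3 -c "
from h import *
st();np.savez('s7',**ctrl.get_state())
im=ctrl.read_camera('wrist');cv2.imwrite('pics/w8.png',im[:,:,::-1])"
```

```text
time: 8.75
eef_pos: [0.5094, 0.2303, 0.1305]
tcp_rot: [0.566, 0.824, 0.002, 0.003]
contact_force: [4.2, -5.6, 4.3]
opening: 0.072
t 8.75 fix [0.0036 0.2567 0.1305] Ff [ 1.9 -6.7  4.3] open 0.072
```

View pics/w8.png

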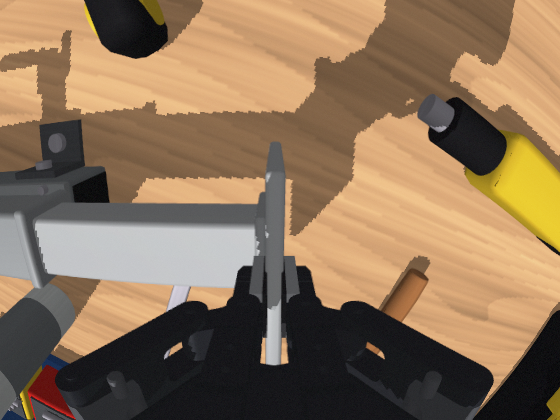

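The leg is out about 83 mm with the pin still parked. Release and return to the handle.

```bash
python3 -m jog '[{"grip":0.3,"xyz":[0,0,0],"dr":[0,0,0]},{"grip":0.3,"xyz":[0,0,0],"dr":[0,0,0]},{"grip":0.3,"xyz":[0,0,0],"dr":[0,0,0]},{"grip":0.3,"xyz":[0,0,-0.02],"dr":[0,0,0]},{"grip":0.3,"xyz":[0,0,-0.06],"dr":[0,0,0]},{"grip":0.3,"xyz":[0,0,-0.1],"dr":[0,0,0]},{"grip":0.3,"xyz":[0,0,-0.1],"dr":[0,0,0]}]' 60; python3 -c "
from h import *
st();to(fx(-.1,-.060,.18),XF);"
```

```text
time: 9.38
eef_pos: [0.5106, 0.232, 0.2372]
tcp_rot: [0.566, 0.825, 0.006, 0.005]
contact_force: [0.7, 0.7, 1.2]
opening: 0.697
t 9.38 fix [0.0053 0.2579 0.2372] Ff [0.9 0.4 1.2] open 0.697
t 9.38 xyz [-0.3178, -0.1062, 0.0561] dr [0.0131, -0.0108, 1.571] q6+ [ 0.25 -1.69]
t 9.38 xyz [-0.3178, -0.1062, 0.0561] dr [0.0108, 0.0131, -1.5705] q6+ [ 0.25 -1.69]
```

```bash
python3 -m jog '[{"grip":0.3,"xyz":[-0.03,-0.012,0],"dr":[0,0,0.12]},{"grip":0.3,"xyz":[-0.06,-0.024,0],"dr":[0,0,0.24]},{"grip":0.3,"xyz":[-0.09,-0.036,0],"dr":[0,0,0.36]},{"grip":0.3,"xyz":[-0.12,-0.048,0],"dr":[0,0,0.48]},{"grip":0.3,"xyz":[-0.15,-0.06,0],"dr":[0,0,0.6]},{"grip":0.3,"xyz":[-0.18,-0.07,0],"dr":[0,0,0.72]},{"grip":0.3,"xyz":[-0.21,-0.08,0],"dr":[0,0,0.84]},{"grip":0.3,"xyz":[-0.24,-0.09,0],"dr":[0,0,0.96]},{"grip":0.3,"xyz":[-0.27,-0.1,0.01],"dr":[0,0,1.08]},{"grip":0.3,"xyz":[-0.3,-0.106,0.02],"dr":[0,0,1.2]},{"grip":0.3,"xyz":[-0.318,-0.106,0.04],"dr":[0,0,1.32]},{"grip":0.3,"xyz":[-0.318,-0.106,0.056],"dr":[0,0,1.44]}]'; python3 -m jog '[{"grip":0.3,"xyz":[0,0,0],"dr":[0,0,0.12]},{"grip":0.3,"xyz":[0,0,0],"dr":[0,0,0.131]},{"grip":0.3,"xyz":[0,0,0],"dr":[0,0,0.131]},{"grip":0.3,"xyz":[0,0,0],"dr":[0,0,0.131]}]' ; python3 -c "
from h import *
st();to(fx(-.1,-.060,.0775),XF)
s=ctrl.get_state()
im=ctrl.read_camera('wrist');cv2.imwrite('pics/w9.png',im[:,:,::-1])
xs,ys=red(im,(200,100,340,320));print(xs.min(),xs.max(),ys.min(),ys.max());print(wpl((xs.mean(),ys.mean()),s,.098))"
```

```text
time: 10.38
eef_pos: [0.5227, -0.1074, 0.1711]
tcp_rot: [0.97, 0.242, 0.0, 0.001]
contact_force: [0.3, 0.4, -0.3]
opening: 0.7
time: 10.72
eef_pos: [0.5224, -0.104, 0.1724]
tcp_rot: [0.983, 0.184, 0.0, 0.0]
contact_force: [0.4, 0.1, -0.9]
opening: 0.697
t 10.72 fix [-0.1047 -0.0598  0.1724] Ff [ 0.4 -0.  -0.9] open 0.697
t 10.72 xyz [0.0046, 0.0001, 0.0949] dr [0.0006, -0.0009, 0.0025] q6+ [-0.39 -0.76]
t 10.72 xyz [0.0046, 0.0001, 0.0949] dr [0.0014, 0.001, -3.1391] q6+ [-0.39 -0.76]
272 295 179 261
[-0.0982 -0.059   0.098 ]
```

View pics/w9.png

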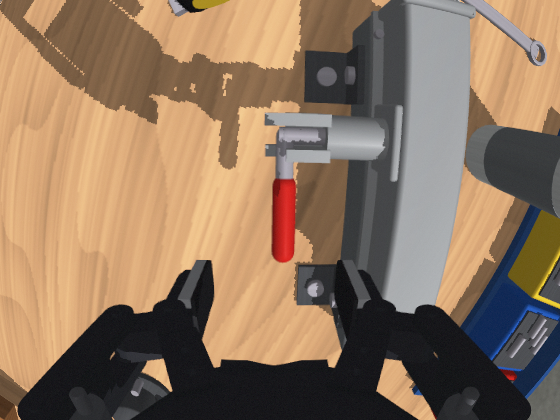

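The handle is still level, with the grip spanning (272–295, 179–261). Descend, clamp, and pull clear of the notch.

```bash
python3 -m jog '[{"grip":0.3,"xyz":[0.006,0,0.03],"dr":[0,0,0]},{"grip":0.3,"xyz":[0.006,0,0.065],"dr":[0,0,0]},{"grip":0.3,"xyz":[0.006,0,0.09],"dr":[0,0,0]},{"grip":0.3,"xyz":[0.006,0,0.095],"dr":[0,0,0]},{"grip":1,"xyz":[0.006,0,0.095],"dr":[0,0,0]},{"grip":1,"xyz":[0.006,0,0.095],"dr":[0,0,0]},{"grip":1,"xyz":[0.006,0,0.095],"dr":[0,0,0]},{"grip":1,"xyz":[0.006,0,0.095],"dr":[0,0,0]},{"grip":1,"xyz":[0.006,0,0.095],"dr":[0,0,0]},{"grip":1,"xyz":[0.003,0,0.095],"dr":[0,0,0]},{"grip":1,"xyz":[0,0,0.095],"dr":[0,0,0]},{"grip":1,"xyz":[-0.003,0,0.095],"dr":[0,0,0]}]' 60; python3 -c "
from h import *
st()
im=ctrl.read_camera('wrist');cv2.imwrite('pics/w10.png',im[:,:,::-1])"
```

```text
time: 11.77
eef_pos: [0.5249, -0.1043, 0.0797]
tcp_rot: [0.983, 0.181, 0.008, 0.001]
contact_force: [13.7, 8.6, -1.8]
opening: 0.169
t 11.77 fix [-0.1024 -0.061   0.0797] Ff [15.9  3.1 -1.8] open 0.169
```

View pics/w10.png

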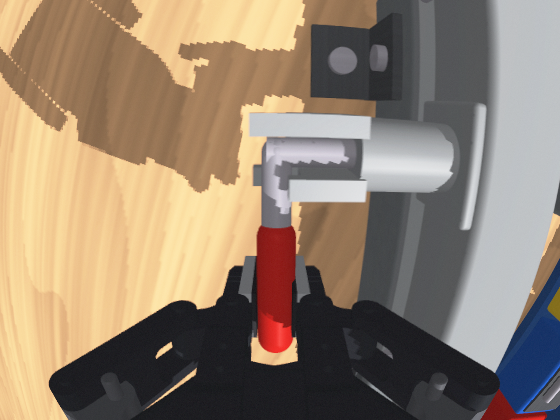

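```bash
python3 -m jog '[{"grip":1,"xyz":[-0.004,0,0],"dr":[0,0,0]},{"grip":1,"xyz":[-0.0055,0,0],"dr":[0,0,0]},{"grip":1,"xyz":[-0.0055,-0.0009,-0.0104],"dr":[0,0,0]},{"grip":1,"xyz":[-0.0055,-0.0036,-0.0205],"dr":[0,0,0]},{"grip":1,"xyz":[-0.0055,-0.008,-0.03],"dr":[0,0,0]},{"grip":1,"xyz":[-0.0055,-0.014,-0.0386],"dr":[0,0,0]},{"grip":1,"xyz":[-0.0055,-0.0214,-0.046],"dr":[0,0,0]},{"grip":1,"xyz":[-0.0055,-0.03,-0.052],"dr":[0,0,0]},{"grip":1,"xyz":[-0.0055,-0.0395,-0.0564],"dr":[0,0,0]},{"grip":1,"xyz":[-0.0055,-0.0496,-0.0595],"dr":[0,0,0]},{"grip":1,"xyz":[-0.0055,-0.06,-0.06],"dr":[0,0,0]},{"grip":1,"xyz":[-0.0055,-0.062,-0.06],"dr":[0,0,0]}]' 60; python3 -c "
from h import *
st()
im=ctrl.read_camera('wrist');cv2.imwrite('pics/w11.png',im[:,:,::-1])"
```

```text
time: 12.82
eef_pos: [0.4983, -0.0495, 0.1393]
tcp_rot: [0.983, 0.183, 0.01, 0.004]
contact_force: [18.1, -1.5, -10.0]
opening: 0.164
t 12.82 fix [-0.1075 -0.0004  0.1393] Ff [ 16.4  -7.9 -10. ] open 0.164
```

View pics/w11.png

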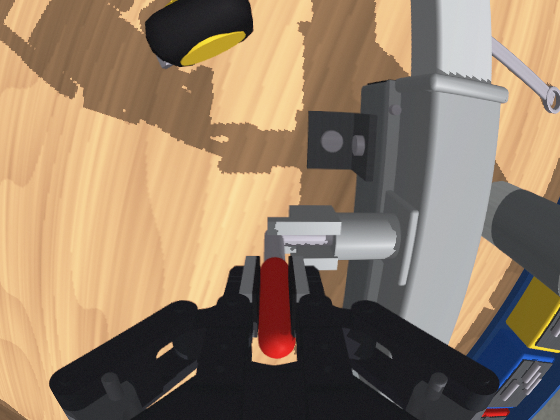

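Nearly upright: the bar still looks slightly slanted. I'll push a bit further before letting it in.

```bash
python3 -m jog '[{"grip":1,"xyz":[0,-0.004,0.002],"dr":[0,0,0]},{"grip":1,"xyz":[0,-0.008,0.003],"dr":[0,0,0]},{"grip":1,"xyz":[0,-0.008,0.003],"dr":[0,0,0]}]' 60; python3 -c "
from h import *
st()
im=ctrl.read_camera('wrist');cv2.imwrite('pics/w12.png',im[:,:,::-1])
im=ctrl.read_camera('scene');cv2.imwrite('pics/s12.png',cv2.resize(im[165:285,185:345,::-1],None,fx=5,fy=5,interpolation=2))"
```

```text
time: 13.12
eef_pos: [0.493, -0.0416, 0.137]
tcp_rot: [0.983, 0.183, 0.006, 0.001]
contact_force: [0.2, -0.7, -0.6]
opening: 0.009
t 13.12 fix [-0.1096  0.0089  0.137 ] Ff [-0.1 -0.8 -0.6] open 0.009
```

View pics/w12.png

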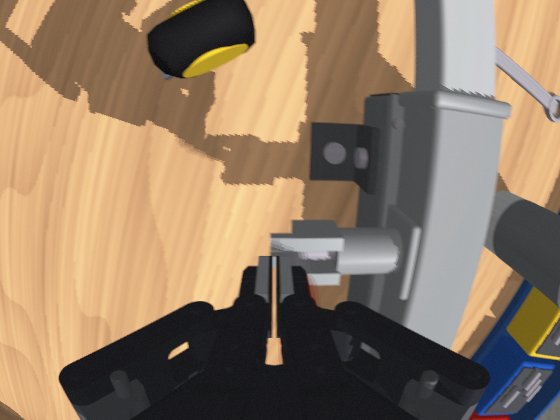

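View pics/s12.png

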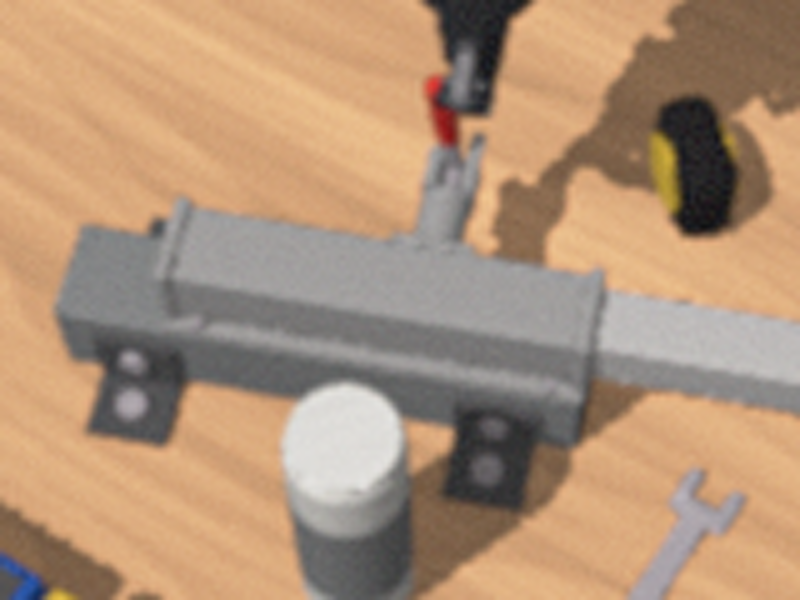

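The fingers slipped off. The bar leans slightly (top at about (433,80) in the enlarged scene view). I'll lift and look.

```bash
python3 -m jog '[{"grip":1,"xyz":[-0.004,0,-0.005],"dr":[0,0,0]},{"grip":1,"xyz":[-0.008,-0.005,-0.025],"dr":[0,0,0]},{"grip":0.6,"xyz":[0,-0.005,-0.06],"dr":[0,0,0]},{"grip":0.3,"xyz":[0,-0.005,-0.09],"dr":[0,0,0]},{"grip":0.3,"xyz":[0,-0.005,-0.09],"dr":[0,0,0]},{"grip":0.3,"xyz":[0,-0.005,-0.09],"dr":[0,0,0]}]' 60; python3 -c "
from h import *
st();np.savez('s13',**ctrl.get_state())
im=ctrl.read_camera('wrist');cv2.imwrite('pics/w13.png',im[:,:,::-1])
im=ctrl.read_camera('scene');cv2.imwrite('pics/s13.png',cv2.resize(im[165:285,185:345,::-1],None,fx=5,fy=5,interpolation=2))"
```

```text
time: 13.72
eef_pos: [0.4878, -0.0378, 0.2262]
tcp_rot: [0.983, 0.183, 0.002, 0.001]
contact_force: [0.5, -0.4, -0.3]
opening: 0.561
t 13.72 fix [-0.1131  0.0144  0.2262] Ff [ 0.4 -0.5 -0.3] open 0.561
```

View pics/w13.png

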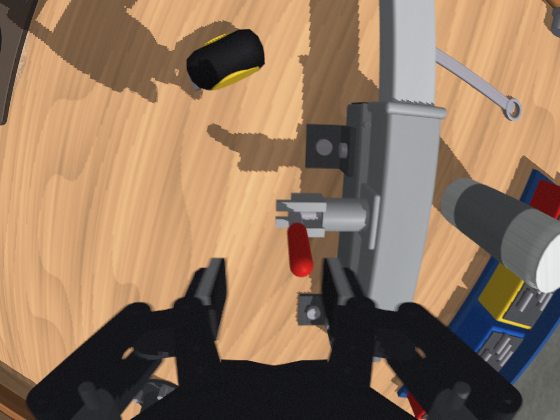

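View pics/s13.png

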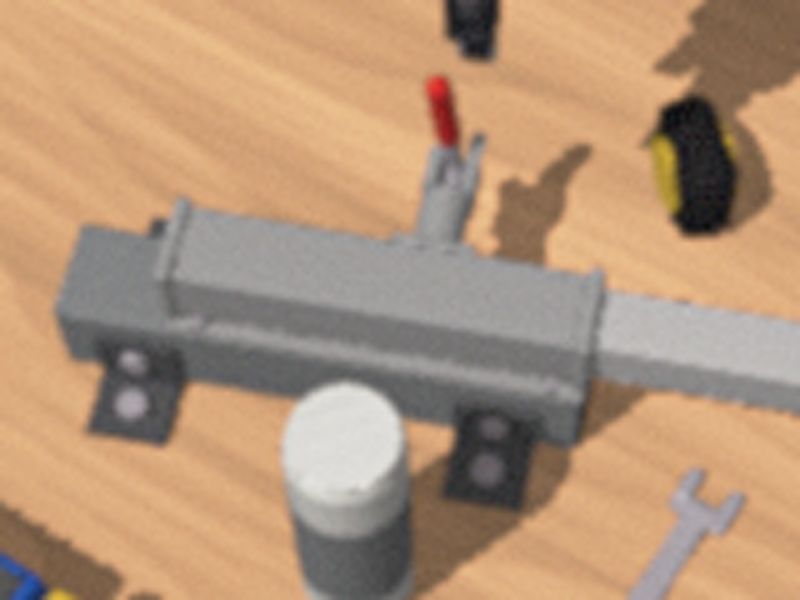

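```bash
python3 -c "
from h import *
s=dict(np.load('s13.npz'))
for th in (0,.1,.2,.3,.4): print(th, wpl((302,265),s,.096+.08*np.cos(th)), -.08*np.sin(th), 'base',wpl((295,230),s,.096+.036*np.cos(th)),-.036*np.sin(th))
"
```

```text
0 [-0.0947 -0.008   0.176 ] -0.0 base [-0.0967 -0.0003  0.132 ] -0.0
0.1 [-0.0946 -0.0082  0.1756] -0.007986673331746252 base [-0.0967 -0.0004  0.1318] -0.003594002999285813
0.2 [-0.0945 -0.0089  0.1744] -0.0158935464636049 base [-0.0966 -0.0006  0.1313] -0.007152095908622203
0.3 [-0.0943 -0.0099  0.1724] -0.023641616532907164 base [-0.0966 -0.0009  0.1304] -0.010638727439808223
0.4 [-0.094  -0.0114  0.1697] -0.031153467384692043 base [-0.0965 -0.0014  0.1292] -0.014019060323111418
```

The handle is at about 0.1 rad with the pin about 11 mm out. It is in the slot, riding on the tube as wanted. Back to the foot plate.

```bash
python3 -c "
from h import *
to(fx(0,.257,.235),YF)"
```

```text
t 13.82 xyz [0.1143, -0.2416, -0.0121] dr [-0.0023, 0.0004, -1.5716] q6+ [-0.28 -0.65]
t 13.82 xyz [0.1143, -0.2416, -0.0121] dr [0.0004, 0.0023, 1.57] q6+ [-0.28 -0.65]
```

```bash
python3 -m jog '[{"grip":0.3,"xyz":[0.01,-0.02,-0.012],"dr":[0,0,-0.12]},{"grip":0.3,"xyz":[0.02,-0.04,-0.012],"dr":[0,0,-0.24]},{"grip":0.3,"xyz":[0.03,-0.06,-0.012],"dr":[0,0,-0.36]},{"grip":0.3,"xyz":[0.04,-0.085,-0.012],"dr":[0,0,-0.48]},{"grip":0.3,"xyz":[0.052,-0.11,-0.012],"dr":[0,0,-0.6]},{"grip":0.3,"xyz":[0.064,-0.135,-0.012],"dr":[0,0,-0.72]},{"grip":0.3,"xyz":[0.076,-0.16,-0.012],"dr":[0,0,-0.84]},{"grip":0.3,"xyz":[0.09,-0.19,-0.012],"dr":[0,0,-0.96]},{"grip":0.3,"xyz":[0.104,-0.22,-0.012],"dr":[0,0,-1.08]},{"grip":0.3,"xyz":[0.114,-0.2416,-0.012],"dr":[0,0,-1.2]},{"grip":0.3,"xyz":[0.114,-0.2416,-0.012],"dr":[0,0,-1.32]},{"grip":0.3,"xyz":[0.114,-0.2416,-0.012],"dr":[0,0,-1.44]}]'; python3 -m jog '[{"grip":0.3,"xyz":[0,0,0],"dr":[0,0,-0.12]},{"grip":0.3,"xyz":[0,0,0],"dr":[0,0,-0.132]},{"grip":0.3,"xyz":[0,0,0],"dr":[0,0,-0.132]}]' ; python3 -c "
from h import *
st();to(fx(0,.2565,.126),YF)
im=ctrl.read_camera('wrist');cv2.imwrite('pics/w14.png',im[:,:,::-1])"
```

```text
time: 14.82
eef_pos: [0.5051, 0.2302, 0.233]
tcp_rot: [0.615, 0.788, -0.002, -0.002]
contact_force: [0.1, 0.3, 0.2]
opening: 0.699
time: 15.07
eef_pos: [0.5057, 0.2288, 0.2338]
tcp_rot: [0.566, 0.824, -0.001, -0.001]
contact_force: [-0.2, -0.3, 0.1]
opening: 0.699
t 15.07 fix [-0.0005  0.2566  0.2338] Ff [-0.3 -0.2  0.1] open 0.699
t 15.07 xyz [-0.0002, 0.0009, 0.1078] dr [-0.0037, -0.0004, -0.0019] q6+ [ 0.24 -1.7 ]
t 15.07 xyz [-0.0002, 0.0009, 0.1078] dr [-0.0007, 0.0058, 3.1397] q6+ [ 0.24 -1.7 ]
```

View pics/w14.png

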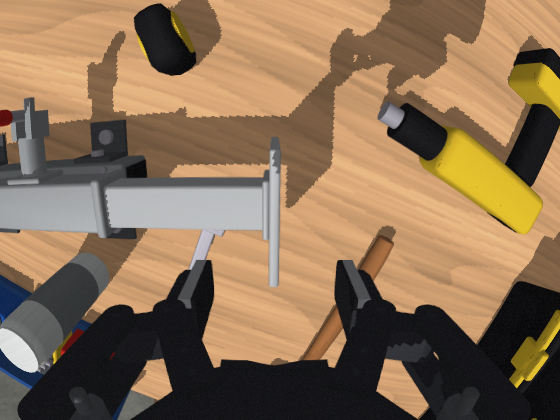

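The plate (column ~275) is centred again. Grip it and draw out to about 0.10.

```bash
python3 -m jog '[{"grip":0.3,"xyz":[0,0.001,0.035],"dr":[0,0,0]},{"grip":0.3,"xyz":[0,0.001,0.07],"dr":[0,0,0]},{"grip":0.3,"xyz":[0,0.001,0.097],"dr":[0,0,0]},{"grip":0.3,"xyz":[0,0.001,0.106],"dr":[0,0,0]},{"grip":0.6,"xyz":[0,0.001,0.106],"dr":[0,0,0]},{"grip":1,"xyz":[0,0.001,0.106],"dr":[0,0,0]},{"grip":1,"xyz":[0,0.001,0.106],"dr":[0,0,0]},{"grip":1,"xyz":[0,0.001,0.106],"dr":[0,0,0]},{"grip":1,"xyz":[0,0.001,0.106],"dr":[0,0,0]},{"grip":1,"xyz":[0,0.001,0.106],"dr":[0,0,0]}]' 80; python3 -c "
from h import *
st()"; python3 -m jog '[{"grip":1,"xyz":[0.003,0,0],"dr":[0,0,0]},{"grip":1,"xyz":[0.007,0,0],"dr":[0,0,0]},{"grip":1,"xyz":[0.011,0,0],"dr":[0,0,0]},{"grip":1,"xyz":[0.015,0,0],"dr":[0,0,0]},{"grip":1,"xyz":[0.018,0,0],"dr":[0,0,0]},{"grip":1,"xyz":[0.018,0,0],"dr":[0,0,0]},{"grip":1,"xyz":[0.018,0,0],"dr":[0,0,0]}]';python3 -c "
from h import *
st()"
```

```text
time: 15.95
eef_pos: [0.5091, 0.2303, 0.1326]
tcp_rot: [0.566, 0.824, 0.002, 0.001]
contact_force: [-1.8, 0.6, 6.4]
opening: 0.07
t 15.95 fix [0.0033 0.2568 0.1326] Ff [-1.5  1.2  6.4] open 0.07
time: 16.53
eef_pos: [0.5044, 0.2427, 0.1326]
tcp_rot: [0.566, 0.825, -0.001, 0.005]
contact_force: [3.1, -12.1, 6.0]
opening: 0.072
t 16.53 fix [0.0034 0.27   0.1326] Ff [ -1.4 -12.4   6. ] open 0.072
```

```bash
python3 -m jog '[{"grip":1,"xyz":[0.001,0,0],"dr":[0,0,0]},{"grip":1,"xyz":[0.002,0,0],"dr":[0,0,0]},{"grip":1,"xyz":[0.003,0,0],"dr":[0,0,0]},{"grip":1,"xyz":[0.004,0,0],"dr":[0,0,0]},{"grip":1,"xyz":[0.005,0,0],"dr":[0,0,0]},{"grip":1,"xyz":[0.006,0,0],"dr":[0,0,0]}]';python3 -c "
from h import *
st()";python3 -m jog '[{"grip":1,"xyz":[0.001,0,0],"dr":[0,0,0]},{"grip":1,"xyz":[0.002,0,0],"dr":[0,0,0]},{"grip":1,"xyz":[0.003,0,0],"dr":[0,0,0]},{"grip":1,"xyz":[0.004,0,0],"dr":[0,0,0]},{"grip":1,"xyz":[0.004,0,0],"dr":[0,0,0]}]';python3 -c "
from h import *
st()"
```

```text
time: 17.03
eef_pos: [0.5028, 0.2471, 0.1326]
tcp_rot: [0.565, 0.825, -0.002, 0.006]
contact_force: [4.8, -15.9, 5.5]
opening: 0.067
t 17.03 fix [0.0035 0.2748 0.1326] Ff [ -1.3 -16.5   5.5] open 0.067
time: 17.45
eef_pos: [0.5012, 0.2514, 0.1326]
tcp_rot: [0.566, 0.825, -0.001, 0.006]
contact_force: [3.6, -13.4, 5.5]
opening: 0.072
t 17.45 fix [0.0035 0.2794 0.1326] Ff [ -1.5 -13.8   5.5] open 0.072
```

```bash
for i in 1 ; do python3 -m jog '[{"grip":1,"xyz":[0.001,0,0],"dr":[0,0,0]},{"grip":1,"xyz":[0.002,0,0],"dr":[0,0,0]},{"grip":1,"xyz":[0.003,0,0],"dr":[0,0,0]},{"grip":1,"xyz":[0.003,0,0],"dr":[0,0,0]}]' >/dev/null;python3 -c "
from h import *
st()"; done; python3 -m jog '[{"grip":1,"xyz":[0.001,0,0],"dr":[0,0,0]},{"grip":1,"xyz":[0.002,0,0],"dr":[0,0,0]},{"grip":1,"xyz":[0.003,0,0],"dr":[0,0,0]},{"grip":1,"xyz":[0.003,0,0],"dr":[0,0,0]}]' >/dev/null;python3 -c "
from h import *
st()"
```

```text
t 17.78 fix [0.0035 0.2824 0.1325] Ff [ -1.9 -14.6   4.7] open 0.071
t 18.12 fix [0.0036 0.2856 0.1325] Ff [ -0.8 -13.8   5. ] open 0.071
```

```bash
python3 -m jog '[{"grip":1,"xyz":[0.001,0,0],"dr":[0,0,0]},{"grip":1,"xyz":[0.002,0,0],"dr":[0,0,0]},{"grip":1,"xyz":[0.003,0,0],"dr":[0,0,0]},{"grip":1,"xyz":[0.003,0,0],"dr":[0,0,0]}]' >/dev/null;python3 -c "
from h import *
st()"
```

```text
t 18.45 fix [0.0036 0.2883 0.1326] Ff [ -2.2 -15.7   5.3] open 0.075
```

```bash
python3 -m jog '[{"grip":1,"xyz":[0.001,0,0],"dr":[0,0,0]},{"grip":1,"xyz":[0.002,0,0],"dr":[0,0,0]},{"grip":1,"xyz":[0.003,0,0],"dr":[0,0,0]},{"grip":1,"xyz":[0.003,0,0],"dr":[0,0,0]}]' >/dev/null;python3 -c "
from h import *
st()"
```

```text
t 18.78 fix [0.0036 0.2911 0.1325] Ff [ -0.5 -15.1   5.9] open 0.073
```

```bash
python3 -m jog '[{"grip":1,"xyz":[0.001,0,0],"dr":[0,0,0]},{"grip":1,"xyz":[0.002,0,0],"dr":[0,0,0]},{"grip":1,"xyz":[0.003,0,0],"dr":[0,0,0]},{"grip":1,"xyz":[0.003,0,0],"dr":[0,0,0]}]' >/dev/null;python3 -c "
from h import *
st()"
```

```text
t 19.12 fix [0.0037 0.297  0.1326] Ff [-0.2 -6.5  4.1] open 0.07
```

```bash
python3 -m jog '[{"grip":1,"xyz":[0.001,0,0],"dr":[0,0,0]},{"grip":1,"xyz":[0.002,0,0],"dr":[0,0,0]},{"grip":1,"xyz":[0.003,0,0],"dr":[0,0,0]},{"grip":1,"xyz":[0.003,0,0],"dr":[0,0,0]}]' >/dev/null;python3 -c "
from h import *
st()"
```

```text
t 19.45 fix [0.0037 0.298  0.1326] Ff [  0.1 -14.1   5.4] open 0.074
```

A jump with the force dropping suggests the pin fell in near 0.1235. Check with another small pull and pictures.

```bash
python3 -m jog '[{"grip":1,"xyz":[0.001,0,0],"dr":[0,0,0]},{"grip":1,"xyz":[0.003,0,0],"dr":[0,0,0]},{"grip":1,"xyz":[0.003,0,0],"dr":[0,0,0]}]' >/dev/null;python3 -c "
from h import *
st()
im=ctrl.read_camera('scene');cv2.imwrite('pics/s15.png',cv2.resize(im[165:285,185:345,::-1],None,fx=5,fy=5,interpolation=2))"
```

```text
t 19.7 fix [0.0038 0.2983 0.1326] Ff [ -2.7 -22.4   5.4] open 0.067
```

View pics/s15.png

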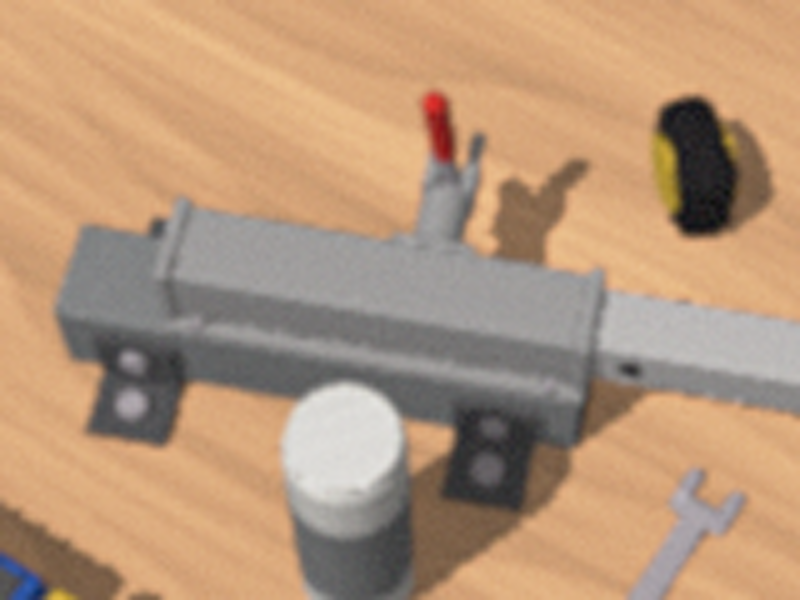

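The leg is blocked at 22 N and the red tip has dropped back to its original row (~98), so the pin is in. The handle leans a little, with its tip at column 435 against 451 at the start. Unload, release, and measure the tilt.

```bash
python3 -m jog '[{"grip":1,"xyz":[-0.003,0,0],"dr":[0,0,0]},{"grip":1,"xyz":[-0.007,0,0],"dr":[0,0,0]},{"grip":1,"xyz":[-0.007,0,0],"dr":[0,0,0]}]' >/dev/null;python3 -c "
from h import *
st()";python3 -m jog '[{"grip":0.3,"xyz":[0,0,0],"dr":[0,0,0]},{"grip":0.3,"xyz":[0,0,0],"dr":[0,0,0]},{"grip":0.3,"xyz":[0,0,0],"dr":[0,0,0]},{"grip":0.3,"xyz":[0,0,-0.02],"dr":[0,0,0]},{"grip":0.3,"xyz":[0,0,-0.06],"dr":[0,0,0]},{"grip":0.3,"xyz":[0,0,-0.1],"dr":[0,0,0]},{"grip":0.3,"xyz":[0,0,-0.1],"dr":[0,0,0]}]' 60; python3 -c "
from h import *
st();to(fx(-.085,.05,.25),XF)
im=ctrl.read_camera('scene');cv2.imwrite('pics/s16.png',cv2.resize(im[165:285,185:345,::-1],None,fx=5,fy=5,interpolation=2))"
```

```text
t 20.0 fix [0.0037 0.2975 0.1326] Ff [-0.3 -1.2  5.4] open 0.071
time: 20.58
eef_pos: [0.4964, 0.2704, 0.2393]
tcp_rot: [0.565, 0.825, 0.006, 0.005]
contact_force: [0.5, 1.3, 2.3]
opening: 0.698
t 20.58 fix [0.0059 0.2988 0.2393] Ff [1.  1.1 2.3] open 0.698
t 20.58 xyz [-0.2487, -0.0911, -0.0119] dr [0.0128, -0.0115, 1.5724] q6+ [ 0.32 -1.62]
t 20.58 xyz [-0.2487, -0.0911, -0.0119] dr [0.0115, 0.0128, -1.5692] q6+ [ 0.32 -1.62]
```

View pics/s16.png

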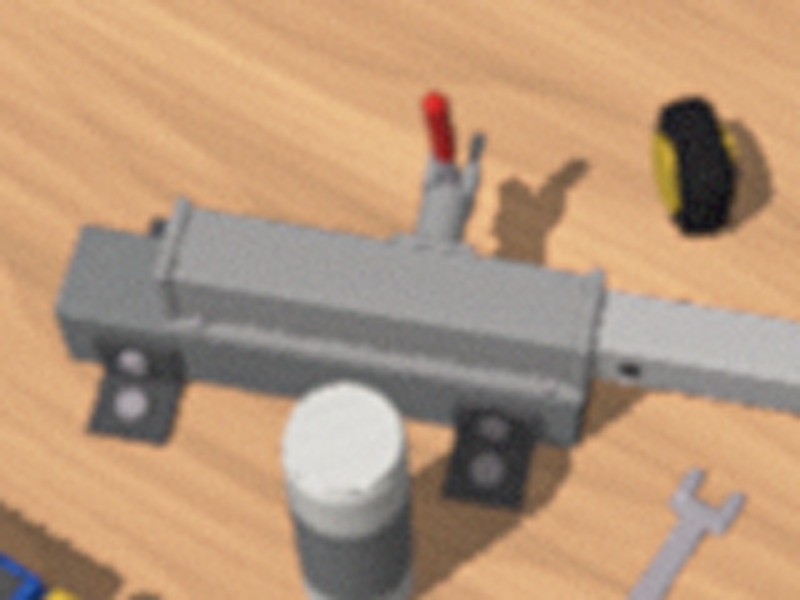

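```bash
python3 -c "
from h import *
to(fx(-.084,.0,.25),YF)"
```

```text
t 20.63 xyz [-0.2987, -0.0888, -0.0151] dr [0.0109, 0.0006, 0.0015] q6+ [ 0.32 -1.62]
t 20.63 xyz [-0.2987, -0.0888, -0.0151] dr [-0.001, 0.0171, -3.1401] q6+ [ 0.32 -1.62]
```

```bash
python3 -m jog '[{"grip":0.3,"xyz":[-0.035,-0.011,-0.015],"dr":[0,0,0]},{"grip":0.3,"xyz":[-0.07,-0.022,-0.015],"dr":[0,0,0]},{"grip":0.3,"xyz":[-0.11,-0.033,-0.015],"dr":[0.01,0,0]},{"grip":0.3,"xyz":[-0.15,-0.045,-0.015],"dr":[0.01,0,0]},{"grip":0.3,"xyz":[-0.19,-0.057,-0.015],"dr":[0.01,0,0]},{"grip":0.3,"xyz":[-0.23,-0.069,-0.015],"dr":[0.01,0,0]},{"grip":0.3,"xyz":[-0.265,-0.08,-0.015],"dr":[0.01,0,0]},{"grip":0.3,"xyz":[-0.29,-0.0888,-0.015],"dr":[0.01,0,0]},{"grip":0.3,"xyz":[-0.2987,-0.0888,-0.015],"dr":[0.01,0,0]},{"grip":0.3,"xyz":[-0.2987,-0.0888,-0.015],"dr":[0.01,0,0]},{"grip":0.3,"xyz":[-0.2987,-0.0888,-0.015],"dr":[0.01,0,0]}]'; python3 -c "
from h import *
st();np.savez('s17',**ctrl.get_state())
im=ctrl.read_camera('wrist');cv2.imwrite('pics/w17.png',im[:,:,::-1])"
```

```text
time: 21.55
eef_pos: [0.517, -0.0414, 0.2437]
tcp_rot: [0.566, 0.825, -0.004, -0.004]
contact_force: [-0.1, 0.7, -0.6]
opening: 0.699
t 21.55 fix [-0.0872  0.0005  0.2437] Ff [ 0.2  0.7 -0.6] open 0.699
```

View pics/w17.png

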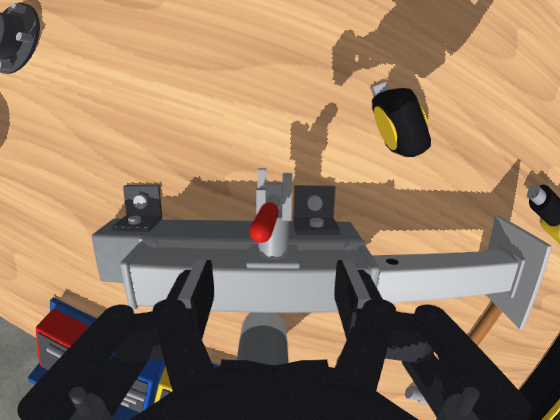

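```bash
python3 -c "
from h import *
s=dict(np.load('s17.npz'))
for th in (0,.1,.15,.2): print(th, wpl((259,232),s,.096+.08*np.cos(th)), -.08*np.sin(th), 'base',wpl((269,207),s,.096+.036*np.cos(th)),-.036*np.sin(th), 'hole',wpl((392,262),s,.116))
"
```

```text
0 [-0.0832 -0.0098  0.176 ] -0.0 base [-0.0881 -0.0034  0.132 ] -0.0 hole [-0.0277  0.1154  0.116 ]
0.1 [-0.0831 -0.0098  0.1756] -0.007986673331746252 base [-0.088  -0.0034  0.1318] -0.003594002999285813 hole [-0.0277  0.1154  0.116 ]
0.15 [-0.0829 -0.0098  0.1751] -0.011955050597887937 base [-0.088  -0.0034  0.1316] -0.005379772769049571 hole [-0.0277  0.1154  0.116 ]
0.2 [-0.0826 -0.0098  0.1744] -0.0158935464636049 base [-0.0879 -0.0034  0.1313] -0.007152095908622203 hole [-0.0277  0.1154  0.116 ]
```

The tilt is about 0.12 rad and the pin reads home (grip x ≈ -0.083 to -0.084). I'll nudge the handle upright by closing the fingers partway around it, which centres it without pinching, then open again.

```bash
python3 -m jog '[{"grip":0.3,"xyz":[0.0015,0.003,0.035],"dr":[0,0,0]},{"grip":0.3,"xyz":[0.0015,0.003,0.07],"dr":[0,0,0]},{"grip":0.3,"xyz":[0.0015,0.003,0.09],"dr":[0,0,0]},{"grip":0.5,"xyz":[0.0015,0.003,0.09],"dr":[0,0,0]},{"grip":0.65,"xyz":[0.0015,0.003,0.09],"dr":[0,0,0]},{"grip":0.74,"xyz":[0.0015,0.003,0.09],"dr":[0,0,0]},{"grip":0.74,"xyz":[0.0015,0.003,0.09],"dr":[0,0,0]},{"grip":0.74,"xyz":[0.0015,0.003,0.09],"dr":[0,0,0]}]' 20; python3 -c "
from h import *
st()"
python3 -m jog '[{"grip":0.5,"xyz":[0,0,0],"dr":[0,0,0]},{"grip":0.3,"xyz":[0,0,0],"dr":[0,0,0]},{"grip":0.3,"xyz":[0,0,0],"dr":[0,0,0]},{"grip":0.3,"xyz":[0,0,-0.03],"dr":[0,0,0]},{"grip":0.3,"xyz":[0,0,-0.07],"dr":[0,0,0]},{"grip":0.3,"xyz":[0,0,-0.11],"dr":[0,0,0]},{"grip":0.3,"xyz":[0,0,-0.11],"dr":[0,0,0]},{"grip":0.3,"xyz":[0,0,-0.11],"dr":[0,0,0]}]'; python3 -c "
from h import *
st();s=ctrl.get_state();np.savez('s18',**s)
im=ctrl.read_camera('wrist');cv2.imwrite('pics/w18.png',im[:,:,::-1])
im=ctrl.read_camera('scene');cv2.imwrite('pics/s18.png',im[:,:,::-1])"
```

```text
time: 22.27
eef_pos: [0.5202, -0.0398, 0.1571]
tcp_rot: [0.565, 0.825, -0.003, -0.001]
contact_force: [0.1, 0.3, -0.1]
opening: 0.26
t 22.27 fix [-0.0836  0.0009  0.1571] Ff [ 0.2  0.3 -0.1] open 0.26
time: 22.93
eef_pos: [0.5216, -0.0399, 0.2687]
tcp_rot: [0.565, 0.825, -0.003, 0.001]
contact_force: [0.4, 0.1, -0.2]
opening: 0.703
t 22.93 fix [-0.0824  0.0003  0.2687] Ff [ 0.4 -0.  -0.2] open 0.703
```

View pics/w18.png

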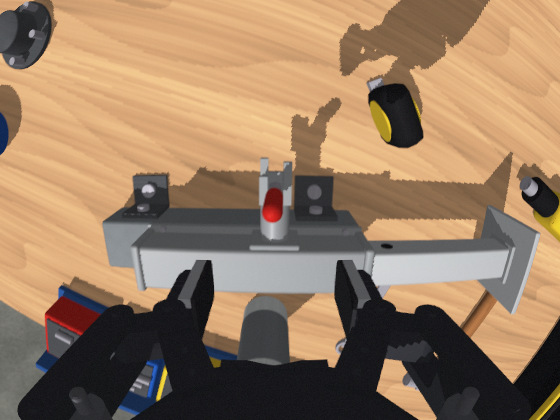

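View pics/s18.png

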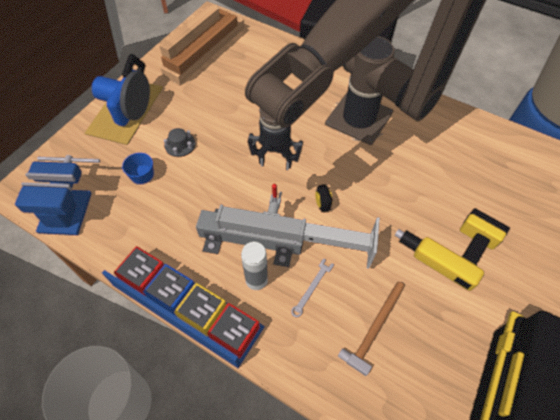

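The handle is upright (tip at (272,205)), the leg is extended, and the bystanders look undisturbed. A last numeric check of pin depth against the start picture.

```bash
python3 -c "
from h import *
for f in ('scene0','s18'):
    xs,ys=red(cv2.imread(f'pics/{f}.png')[:,:,::-1],(255,165,295,210));print(f,len(xs),xs.mean(),ys.mean())
s=dict(np.load('s18.npz'));print(wpl((272,207),s,.176))
a=cv2.imread('pics/scene0.png');b=cv2.imread('pics/s18.png')
d=cv2.absdiff(a,b).max(2)>50;print({k:int(d[v[1]:v[3],v[0]:v[2]].sum()) for k,v in dict(spray=(243,242,272,290),spanner=(290,262,320,318),hammer=(335,280,410,375),hub=(162,125,198,158),tub=(120,152,156,185),drill=(395,208,510,290),tape=(314,183,334,212)).items()})
o,dd=ray('scene',(378,219));p=o+dd*(.151-o[2])/dd[2]-O;print('plate near corner y',p@YF, 'x',p@XF)
"
```

```text
scene0 35 274.8857142857143 190.45714285714286
s18 37 274.13513513513516 190.51351351351352
[-0.0883 -0.0017  0.176 ]
{'spray': 0, 'spanner': 0, 'hammer': 0, 'hub': 0, 'tub': 0, 'drill': 0, 'tape': 57}
plate near corner y 0.29865966884000456 x -0.046084178961929775
```

```bash
python3 -c "
from h import *
st();ctrl.sign_off()"
```

```text
t 23.03 fix [-0.0842  0.0016  0.2641] Ff [-0.1 -0.7  0.2] open 0.701
the job is handed in; nothing more can be done
```

The leg is locked in the second hole out with the pin home and the handle upright, and I handed the job in at about 23 s. I parked the pin in the rest notch and let go. Then I drew the foot out about 83 mm, turned the handle back up, and worked the leg until the pin snapped in.

**Last checks**
- **Leg:** the gripper's travel gives about 124 mm out, and the foot plate in the scene picture gives about 127 mm. They disagree by about 3 mm, but both are within 106–134 mm. Before release, a 22 N pull moved the leg no further.
- **Pin:** in the scene camera the grip was within 0.1 pixel in row and 0.75 in column of its start position, so the pin is fully home. A rougher wrist-camera reading of the tip was about 4 mm off, which I took as pixel-picking error.
- **Handle:** upright to about 0.02 rad. The fingers slipped off it once while turning it back, leaving it leaning about 0.12 rad. I nudged it straight with partly closed fingers.
- **Bystanders:** six of the seven showed no change in the scene picture. The tape measure's patch showed 57 changed pixels. It looked unmoved in every view, so I put this down to the arm's shadow.
- **Robot:** clear of everything at hand-in, with contact forces near 0 N.

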